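# Free the pinch latch and fetch the master ring

### The job

Get the steel master ring out of its case: pinch the two orange side buttons of the case's latch together, firmly but without crushing them, so that the clear lid springs up, and swing the lid right over until it rests fully open. Then lift the ring out and set it down gently, lying flat on the middle of the black rubber disc of the gauge rest. Leave the lid open and do not disturb the other things on the bench.

Things in the scene. Friction and masses are not known exactly. Their poses are not given: they have to be found in the camera images.
- case: Blue open case fixed to the bench: 110 (x) x 150 (y) x 53 mm high, walls 6 mm, origin at the centre of its underside. Front = -x (latch), rear = +x (hinge). Inside, a black block 70 (x) x 40 (y) mm, top 20 mm above the bench, carries the ring. A black latch housing stands before the front wall (x -96 to -55 mm, 34 mm wide, 44 mm high).
- latch (a point): Point midway between the two latch buttons, 80 mm in front of the case's centre (25 mm in front of the front wall) and 30 mm above the bench; axes as the case's. The buttons face outwards along its +y and -y.
- button_left: Orange button at the latch's +y side; origin at the centre of its outer face (22 mm along x, 28 mm high). Slides 6 mm in against a firm spring (5 N to start it, 18 N fully in). Its claw (top 66 mm above the bench) hooks a lid prong and lets go about 4.5 mm in; both must be in together. Faces 60 mm apart free, 48 mm pressed. Over 30 N on one button crushes it.
- button_right: The same button on the -y side, mirrored; it moves towards +y.
- lid (a joint): Angle of the clear lid (rad): 0 latched; about 0.27 popped up by a spring plunger under its front edge once the catch is freed (a gripper over the tongue may hold it lower until it leaves); 1.85 fully open, leaning back on its stop. 120 g, light hinge: from 0.27 up to upright it falls back, past upright it falls open.
- hinge (a point): Middle of the lid's hinge line (along case y) on the rear top edge, 53 mm above the bench, 55 mm behind the case's centre. Shut, the lid's underside is level with it: plate 110 mm deep, 150 wide, 6 thick, then a red tongue 40 mm wide jutting 53 mm further over the latch: two prongs (12 to 20 mm off the middle) joined by a tab at the tip.
- tab (a point): Middle of the front edge of the red tab, 163 mm from the hinge line, at half the 6 mm thickness; it moves with the lid. Once the lid has popped up, fingers can lift it here from the front and below and push it over; upright fingers pushing level against the edge tend to jam, tilted ones with their tips under the tab do not.
- ring: Polished steel master ring, loose, lying flat in the case: outer diameter 56, bore 32, height 28 mm, about 330 g; origin at the centre of its underside, z along its axis. It starts 20 mm above the bench, at most 8 mm from the case's centre. The case leaves more than 25 mm free on both sides of it along the case's y.
- rest: Gauge rest, fixed: dark steel plate 120 x 120 x 20 mm, origin at the centre of its underside, with a black rubber disc on top; a dark blue readout box 40 x 120 x 45 mm stands on its +x edge from 65 to 105 mm behind the centre.
- rest_pad (a point): Centre of the top of the black rubber disc (diameter 72 mm, ringed yellow), 24 mm above the bench: the ring goes here. The ring must be set down here, not let fall (a free fall of more than about 8 mm) nor banged down (over 60 N).
- bearing: Bystander: aluminium bearing ring, 72 mm across, 18 mm high, origin at the centre of its underside.
- plug_gauge: Bystander: steel plug gauge standing upright, 40 mm across, 55 mm high, origin at the centre of its underside.
- oil_bottle: Bystander: yellow oil bottle, 44 mm across, 90 mm high, origin at the centre of its underside.
- vblock: Bystander: dark steel vee block 50 x 50 x 40 mm, origin at the centre of its underside.
There are look-alikes about, which are no part of the job. What is shaped like the case but pink or turquoise is not meant.

How it is judged:
On the way, in this order (a step that is already met when the one before it is completed fails the run):
1. the catch is freed and the lid has sprung up (value of joint lid above 0.12 rad), for 0.1 s.
2. the lid rests fully open (value of joint lid above 1.7 rad), for 0.2 s.
3. the ring is lifted clear of the case (z of ring in the frame of case above 0.055 m), for 0.1 s.
At the end, for the whole second after the job is handed in: The ring lies still and flat (within 0.08 rad) on the rubber disc, its centre within 12 mm of the disc's centre, let go, and the lid rests fully open (over 1.7 rad) (horizontal distance between ring and rest_pad below 0.012 m and z of ring in the frame of rest_pad between -0.004 and 0.004 m and angle between ring's own z axis and vertical below 0.08 rad and linear speed of ring below 0.02 m/s and value of joint lid above 1.7 rad); the robot touches nothing.
It fails at once if a latch button is crushed (over 30 N) (contact force between the fingers and button_left above 30 N or contact force between the fingers and button_right above 30 N).
It fails at once if the ring falls free (over 0.4 m/s while the fingers do not hold it) (linear speed of ring above 0.4 m/s and contact force between the fingers and ring below 0.5 N).
It fails at once if the ring is banged on the rest (over 60 N) (contact force between ring and rest above 60 N).
It fails at once if a bystander is moved by more than 20 mm (distance of any of bearing, plug_gauge, oil_bottle, vblock from where it was at the start of the episode above 0.02 m).
It also fails if it takes over 67 s, if anything falls off the work surface, if the arm or the gripper's body presses on something with over 40 N, if the wrist force passes 120 N, or if a joint passes its speed limit or range.

### The arm

A 6-joint arm with a two-finger parallel gripper is mounted at the origin on the work surface. World frame = base frame: x ahead of the robot, y to its left, z up, the work surface at z = 0. Lengths are in m, angles in rad, forces in N, time in s.
With the tool pointing down it reaches from about 0.425 to 1.125 m from the base axis. Payload 14.9 kg.
Tool frame: the origin (TCP) lies midway between the tips of the shut fingers; the grasp point (between the pads) lies 19 mm behind it; z points along the fingers, y is the line along which they close (so a half turn about z gives the same grasp; the last joint's range is limited). The gripper opens to 91 mm and grips with 3 to 60 N. Pads are 32 mm wide; open, the fingers measure 118 mm over their backs; the gripper's body (76 mm by 178 mm) begins 60 mm behind the grasp point.
Start: joints at [-1.377, 0.379, 1.734, -0, 1.028, -0.033], TCP at [0.157, -0.682, 0.214] pointing down, gripper open.
Joint ranges: [-2.77, 2.77], [-0.74, 2.19], [0, 2.66], [-1.06, 4.2], [0.31, 2.87], [-3.08, 3.08]. Speed limits (rad/s): [1.89, 1.89, 2.39, 3.14, 3.14, 3.14].

### API

Orientations are given as a 3x3 rotation matrix whose columns are the frame's x, y, z axes.
In Python, from workcell import get_obs, optics, robot gives the robot as it stands.
- The arm moves only by the shell command python3 -m pendant 'ROWS'. ROWS is a JSON object of lists of equal length, an entry for each row: "gripper": the opening, from 0 (shut) to 1 (fully open); "travel": the shift along the tool's x, y, z in mm, a list of three; "rotation": the turn, a rotation vector about the tool's x, y, z in rad, a list of three. In form: {"gripper": [gripper, ...], "travel": [[tx, ty, tz], ...], "rotation": [[ax, ay, az], ...]}. A call has exactly 8 rows; each row shifts and turns the commanded pose from where the row before left it, along the tool's axes as they then stand; what a row does not reach is not made up. A row lasts 1/10 s, in which the tool goes at most 50 mm and 8.59 degrees, less where a joint would pass 70% of its speed; a pose out of reach is approached as far as the arm can. A call is refused whole if a number of a shift passes 50 or a number of a turn 0.15, either way. A call with a gripper value outside its range is refused whole. The fingers move at their own pace and stop on an object; the grip force is fixed at half the most. Time passes only in rows, so rows that do not move let the fingers close, or fill a call up. It gives the time, the measured TCP pose, the force, the opening and the grip force at its end, in the units of the state.
- get_obs(): the state, without advancing time (a new reading comes with each control period).
- optics.grab_frame(name): name is "scene" or "top"; returns a dict with "color" (420x560x3 uint8, blue, green, red), "depth" (420x560 float32, m along the optical axis (not along the pixel's ray), 0 where there is no reading), "camera_matrix" (3x3 intrinsics, pixels), "extrinsics" (4x4, takes a point from world to camera coordinates). Camera axes: x right, y up, looking along -z (the intrinsics and any distortion apply to the point x, -y, -z); pixel columns grow to the right and rows downward; lengths in m; the calibration is good to about 2 mm. A picture is of the moment at which its call begins.
- robot.hand_in(): hands the job in; it is judged then, once.
The state is a dict: "t": time; "q": joint angles; "dq": joint speeds; "joint_efforts": joint torques, N m; "tool_pos": TCP position; "tcp_rot": TCP orientation; "wrist_force": force on the tool from outside, world axes, zero at the start; "ft_torque": the same for the moment, N m; "gripper_width": finger opening in m; "grip_force": force on a finger pad.
Only numpy, scipy, OpenCV 4.12 (cv2) and the standard library are available. Lean on these libraries where they do the work, as an engineer would, in place of code of your own. Each camera call takes 0.05 s, during which the arm holds its last target. There are 200 camera calls.

## Working session

There is one attempt and no reset: what is moved stays moved. The work goes in short steps, Python scripts to look and compute and a shell command to move; the robot and the scene stay as the last step left them, time stands still between calls to the robot, and variables do not carry over. Pictures are saved under pics/ and viewed, at most 10 in all, crops included, and the job is handed in when it is done.

```bash
ls; mkdir -p pics; python3 - <<'E'
from workcell import get_obs, optics, robot
import cv2,numpy as np
for n in("scene","top"):
    f=optics.grab_frame(n); cv2.imwrite(f"pics/{n}0.png",f["color"]); np.savez(f"{n}0.npz",**f)
    print(n,f["camera_matrix"].round(1).tolist(),f["extrinsics"].round(3).tolist(),(f["depth"]>0).mean(),[k for k in f])
o=get_obs();print(o)
E
```

```text
pics
scene [[381.3, 0.0, 276.3], [0.0, 381.3, 213.3], [0.0, 0.0, 1.0]] [[0.666, 0.746, -0.019, -0.376], [-0.542, 0.502, 0.674, 0.269], [0.512, -0.438, 0.739, -1.333], [0.0, 0.0, 0.0, 1.0]] 0.9959523809523809 ['color', 'depth', 'camera_matrix', 'extrinsics']
top [[417.2, 0.0, 275.5], [0.0, 417.2, 205.8], [0.0, 0.0, 1.0]] [[-0.025, -1.0, -0.001, 0.025], [0.998, -0.025, 0.065, -0.565], [-0.065, 0.0, 0.998, -1.238], [0.0, 0.0, 0.0, 1.0]] 0.9960076530612245 ['color', 'depth', 'camera_matrix', 'extrinsics']
{'t': 0.1, 'q': array([-1.37728741e+00,  3.79355203e-01,  1.73470402e+00,  1.53854658e-05,
        1.02850189e+00, -3.33008879e-02]), 'dq': array([ 7.10917892e-05,  1.39672337e-03, -7.68949954e-05, -1.71039088e-03,
        5.31327468e-04,  4.79647947e-05]), 'joint_efforts': array([-7.70264814e-04, -7.65033960e+01, -4.35295987e+01,  6.51745498e-02,
        3.98210110e-02,  8.19506596e-06]), 'tool_pos': array([ 0.15733995, -0.68173349,  0.21336358]), 'tcp_rot': array([[ 9.74390523e-01,  2.24862356e-01, -1.73306660e-04],
       [ 2.24862418e-01, -9.74390058e-01,  9.52921003e-04],
       [ 4.54077756e-05, -9.67487349e-04, -9.99999531e-01]]), 'wrist_force': array([0.61444139, 0.68390994, 0.8548392 ]), 'ft_torque': array([-0.0129625 ,  0.01714188,  0.0332051 ]), 'grip_force': 0.0, 'gripper_width': 0.0910646833620468}
```

View pics/top0.png

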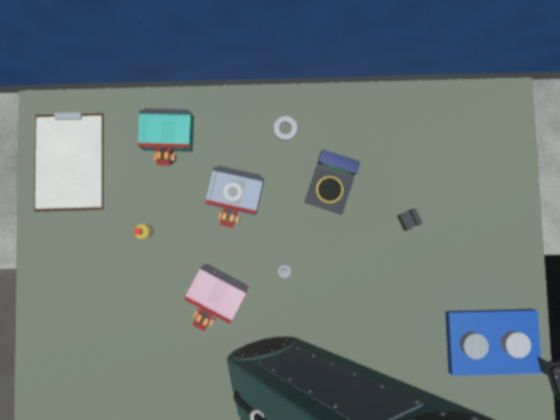

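View pics/scene0.png

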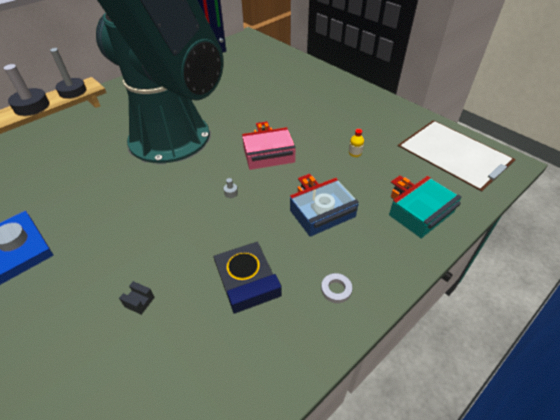

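The top view shows the case at about (234,191) with its latch at (229,217), and the rest at (330,189). The plug gauge is at (284,271), the bearing at (285,127), the bottle at (142,231) and the vee block at (409,219). Next I measure these.

```bash
cat > h.py <<'E'
import numpy as np,cv2
from workcell import get_obs, optics, robot
def ray(f,px):
    K,E=f["camera_matrix"],f["extrinsics"];R,t=E[:3,:3],E[:3,3]
    px=np.atleast_2d(px).astype(float);d=np.c_[(px-K[[0,1],[2,2]])/K[0,0],np.ones(len(px))]*[1,-1,-1]
    return -R.T@t, d@R, d
def onz(f,px,z):
    c,w,_=ray(f,px);return c+w*((z-c[2])/w[:,2])[:,None]
def cloud(f):
    h,w=f["depth"].shape;v,u=np.mgrid[:h,:w];c,W,_=ray(f,np.c_[u.ravel(),v.ravel()])
    return (c+W*f["depth"].ravel()[:,None]).reshape(h,w,3)
def proj(f,P):
    E,K=f["extrinsics"],f["camera_matrix"];p=(np.atleast_2d(P)@E[:3,:3].T+E[:3,3])*[1,-1,-1]
    return p[:,:2]/p[:,2:]*K[0,0]+K[[0,1],[2,2]]
def hsv(f): return cv2.cvtColor(f["color"],cv2.COLOR_BGR2HSV)
E
python3 - <<'E'
from h import *
T=dict(np.load("top0.npz"));S=dict(np.load("scene0.npz"))
img=cv2.resize(T["color"][150:240,190:370],None,fx=4.4,fy=4.4,interpolation=cv2.INTER_CUBIC)
im2=cv2.resize(S["color"][165:240,280:370],None,fx=4.4,fy=4.4,interpolation=cv2.INTER_CUBIC)
o=np.zeros((img.shape[0],800,3),np.uint8);o[:,:img.shape[1]]=img
cv2.imwrite("pics/t1.png",o);cv2.imwrite("pics/s1.png",im2)
c=cloud(T)
for n,(u,v) in dict(case=(212,180),ring=(233,184),restpad=(330,189),plate=(322,172),plug=(284,271),bear=(278,127),bot=(142,231),vb=(403,220),table=(300,230),box=(338,162),ring2=(240,185)).items(): print(n,c[v,u].round(3))
m=hsv(T)
def cent(mask,box,z):
    u0,v0,u1,v1=box;k=np.zeros_like(mask);k[v0:v1,u0:u1]=mask[v0:v1,u0:u1]
    p=np.argwhere(k)[:,::-1];return len(p),onz(T,p.mean(0),z)[0].round(4)
y=cv2.inRange(m,(20,90,60),(35,255,255));print("yellow",cent(y,(305,165,355,215),.024))
k=cv2.inRange(m,(9,130,100),(24,255,255));print("orange",cent(k,(205,200,250,235),.044))
for l in range(0,1):
    b=[np.argwhere(k[200:235,205:229])[:,::-1].mean(0)+[205,200],np.argwhere(k[200:235,229:250])[:,::-1].mean(0)+[229,200]];print(b,onz(T,b,.044).round(4))
E
```

```text
case [0.642 0.194 0.061]
ring [0.629 0.133 0.066]
restpad [ 0.611 -0.154  0.024]
plate [ 0.664 -0.132  0.018]
plug [ 0.373 -0.009  0.058]
bear [ 0.805 -0.003  0.019]
bot [0.499 0.393 0.082]
vb [ 0.512 -0.364  0.039]
table [ 0.491 -0.062  0.002]
box [ 0.689 -0.178  0.046]
ring2 [0.626 0.113 0.057]
yellow (217, array([ 0.6107, -0.1513,  0.024 ]))
orange (8, array([0.5389, 0.1595, 0.044 ]))
[array([222.66666667, 214.5       ]), array([233., 218.])] [[0.5416 0.167  0.044 ]
 [0.5306 0.1368 0.044 ]]
```

View pics/t1.png

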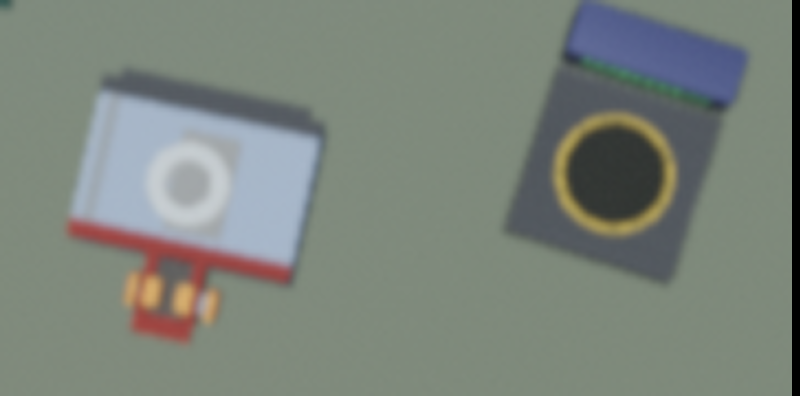

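View pics/s1.png

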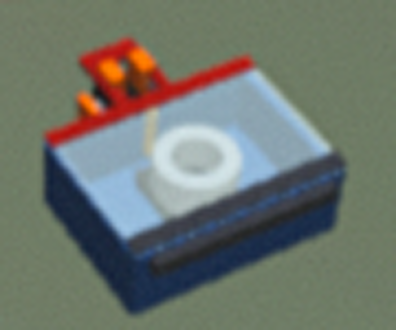

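The zoomed views show the case turned by about -13° with the red lid bar running from (205,203) to (256,212) full-image pixels, the claws just in front of it and the tongue tip at about (227,227). I'll fit this geometry in both views.

```bash
python3 - <<'E'
from h import *
F={"T":(dict(np.load("top0.npz")),(195,195,265,235)),"S":(dict(np.load("scene0.npz")),(285,165,350,205))}
for n,(f,(u0,v0,u1,v1)) in F.items():
    m=hsv(f);r=cv2.inRange(m,(0,130,60),(7,255,255))|cv2.inRange(m,(172,130,60),(180,255,255))
    if n=="S": r[165:205,285:293]*=1
    p=np.argwhere(r[v0:v1,u0:u1])[:,::-1]+[u0,v0]
    P=onz(f,p,.059)[:,:2]
    # bar via iterative line fit (RANSAC-ish): 
    best=0
    for a in np.radians(np.arange(-40,40,.5)):
        e=np.array([np.cos(a),np.sin(a)]);s=P@e
        for c in np.arange(s.min(),s.max(),.001):
            k=abs(s-c)<.004
            if k.sum()>best:best=k.sum();B=(a,c,k)
    a,c,k=B;Q=P[k]
    vx,vy,x0,y0=cv2.fitLine(Q.astype(np.float32),cv2.DIST_HUBER,0,.001,.001).ravel()
    d=np.array([vx,vy]);d*=np.sign(d[1]);ex=np.array([d[1],-d[0]]);t=Q@d
    g=P@ex;tip=P[g<np.array([x0,y0])@ex-.02]
    print(n,len(P),"yaw",np.degrees(np.arctan2(-d[0],d[1])).round(2),"len",np.ptp(t),"mid y'",(t.max()+t.min())/2,"tongue mid y'",(tip@d).min(),(tip@d).max(),"bar x'",(Q@ex).mean(),np.ptp(Q@ex),"tip x'",g.min())
    mid=ex*(Q@ex).mean()+d*(t.max()+t.min())/2; print(mid, "tipmid",ex*g.min()+d*((tip@d).min()+(tip@d).max())/2)
# depth clusters
T=F["T"][0];C=cloud(T)
k=(C[...,2]>.045)&(C[...,2]<.075)&(abs(C[...,0]-.62)<.1)&(abs(C[...,1]-.13)<.12)
(c,s,a)=cv2.minAreaRect((C[k][:,:2]*1000).astype(np.float32));print("depth rect",c,s,a)
m=hsv(T)
y=cv2.inRange(m,(20,90,60),(35,255,255));y[:, :305]=0;y[:,355:]=0;y[215:]=0;y[:165]=0
p=np.argwhere(y)[:,::-1].astype(np.float32);(c,_,_)=cv2.fitEllipse(p);print("pad",c,onz(T,c,.024))
S=F["S"][0];y=cv2.inRange(hsv(S),(20,90,60),(35,255,255));y[:,:215]=0;y[:,275:]=0;y[:245]=0;y[290:]=0
p=np.argwhere(y)[:,::-1].astype(np.float32);(c,_,_)=cv2.fitEllipse(p);print("padS",c,onz(S,p,.024).min(0),onz(S,p,.024).max(0))
# ring: bright low-sat
g=T["color"].astype(int);w=((g.min(2)>175)&(np.ptp(g,axis=2)<25));w[:,:218]=0;w[:,250:]=0;w[:178]=0;w[205:]=0
p=np.argwhere(w)[:,::-1].astype(np.float32);print("ring",len(p),onz(T,p,.048).min(0),onz(T,p,.048).max(0))
E
```

```text
T 130 yaw -13.85 len 0.14018853303391338 mid y' 0.27246981172116513 tongue mid y' 0.2565382211941331 0.29098811469570546 bar x' 0.5118032751247149 0.007399383098734114 tip x' 0.45800338193704676
[0.56214659 0.14203377] tipmid [0.51022045 0.15616803]
S 264 yaw -13.47 len 0.14943484349288466 mid y' 0.2692082440685051 tongue mid y' 0.24695062676306379 0.28853338839315423 bar x' 0.5179598265428634 0.007671095738516875 tip x' 0.4599030499641584
[0.56641788 0.14116042] tipmid [0.50961639 0.15325712]
depth rect (595.3916015625, 134.96835327148438) (150.36248779296875, 160.5201416015625) 75.94773864746094
pad (329.2245788574219, 189.04029846191406) [[ 0.61105516 -0.15177058  0.024     ]]
padS (242.61219787597656, 265.53668212890625) [ 0.57407402 -0.1968746   0.024     ] [ 0.65701719 -0.11333074  0.024     ]
ring 240 [0.58034861 0.10835042 0.048     ] [0.63692983 0.1645308  0.048     ]
```

```bash
cat >> h.py <<'E'
from scipy.spatial.transform import Rotation as Ro
YAW=np.radians(-13.7);EX=np.array([np.cos(YAW),np.sin(YAW),0]);EY=np.array([-np.sin(YAW),np.cos(YAW),0]);EZ=np.array([0,0,1.])
CASE=np.array([.6137,.1299,0])
def Rt(tilt,yaw=YAW): # tool z = tilted outward
    return Ro.from_euler('z',yaw).as_matrix()@Ro.from_euler('y',-tilt).as_matrix()@np.diag([1,-1,-1.])
def c2w(p): return CASE+p[0]*EX+p[1]*EY+p[2]*EZ
def go(P,R=None):
    o=get_obs();A=o["tcp_rot"];p=o["tool_pos"]
    d=A.T@(np.array(P)-p)*1000;print("tool mm",d.round(1),"rotvec",Ro.from_matrix(A.T@R).as_rotvec().round(3) if R is not None else "")
def st():
    o=get_obs();q=o["tool_pos"]-CASE;print("t",round(o["t"],2),"tcp",o["tool_pos"].round(4),"case",np.round([q@EX,q@EY,q[2]],4),"tz",o["tcp_rot"][:,2].round(3),"F case",np.round([o["wrist_force"]@EX,o["wrist_force"]@EY,o["wrist_force"][2]],2),"w",round(o["gripper_width"],4),"g",round(o["grip_force"],1),"q",o["q"].round(3))
E
python3 -m pendant '{"gripper":[1,1,1,1,1,1,1,1],"travel":[[35,-24.6,0],[35,-24.6,0],[35,-24.6,0],[35,-24.6,0],[35,-24.6,0],[35,-24.6,0],[35,-24.6,0],[35,-24.6,0]],"rotation":[[0,0,0],[0,0,0],[0,0,0],[0,0,0],[0,0,0],[0,0,0],[0,0,0],[0,0,0]]}'
python3 -m pendant '{"gripper":[1,1,1,1,1,1,1,1],"travel":[[35,-24.6,0],[35,-24.6,0],[35,-24.6,0],[35,-24.6,0],[13.6,-43,0],[13.6,-43,0],[13.6,-43,0],[13.6,-43,0]],"rotation":[[0,0,0],[0,0,0],[0,0,0],[0,0,0],[0,0,0],[0,0,0],[0,0,0],[0,0,0]]}'
python3 -m pendant '{"gripper":[1,1,1,1,1,1,1,1],"travel":[[13.6,-43,0],[13.6,-43,0],[13.6,-43,0],[13.6,-43,0],[13.6,-43,0],[13.6,-43,0],[0,0,0],[0,0,0]],"rotation":[[0,0,0],[0,0,0],[0,0,0],[0,0,0],[0,0,0],[0,0,0],[0,0,0.14],[0,0,0.14]]}'
python3 -m pendant '{"gripper":[1,1,1,1,1,1,1,1],"travel":[[0,0,0],[0,0,0],[0,0,0],[0,0,0],[0,0,0],[0,0,0],[0,0,0],[0,0,0]],"rotation":[[0,0,0.14],[0,0,0.046],[0,0,0],[0,0,0],[0,0,0],[0,0,0],[0,0,0],[0,0,0]]}'
python3 - <<'E'
from h import *
st();go(c2w([-.080,0,.15]),Rt(0))
f=optics.grab_frame("top");a=cv2.resize(f["color"][130:290,160:310],None,fx=2.5,fy=2.5);g=optics.grab_frame("scene");b=cv2.resize(g["color"][150:250,260:390],None,fx=3,fy=3)
b=cv2.copyMakeBorder(b,0,100,0,0,cv2.BORDER_CONSTANT);cv2.imwrite("pics/a2.png",np.hstack([a,b[:400]]))
E
```

```text
t: 0.9
tool_pos: [0.3868, -0.4258, 0.2138]
tcp_rot: [[0.974, 0.225, -0.0], [0.225, -0.974, 0.0], [-0.0, -0.0, -1.0]]
wrist_force: [0.8, -0.0, -0.3]
gripper_width: 0.0912
grip_force: 0.0
t: 1.7
tool_pos: [0.5143, -0.1184, 0.2138]
tcp_rot: [[0.974, 0.225, -0.0], [0.225, -0.974, 0.0], [-0.0, -0.0, -1.0]]
wrist_force: [2.1, 0.0, 0.4]
gripper_width: 0.0911
grip_force: 0.0
t: 2.5
tool_pos: [0.5357, 0.151, 0.2136]
tcp_rot: [[0.998, -0.056, -0.001], [-0.056, -0.998, -0.0], [-0.001, 0.0, -1.0]]
wrist_force: [0.1, 0.5, -0.4]
gripper_width: 0.0911
grip_force: 0.0
t: 3.3
tool_pos: [0.5361, 0.1495, 0.2139]
tcp_rot: [[0.972, -0.237, -0.0], [-0.237, -0.972, 0.0], [-0.0, -0.0, -1.0]]
wrist_force: [-0.7, -0.7, 0.4]
gripper_width: 0.0911
grip_force: 0.0
t 3.3 tcp [0.5361 0.1495 0.2139] case [-0.0801  0.0007  0.2139] tz [-0.  0. -1.] F case [-0.55 -0.89  0.38] w 0.0911 g 0.0 q [0.23  0.154 2.026 0.    0.961 2.04 ]
tool mm [ 0.1  0.7 63.9] rotvec [-0.  0.  0.]
```

View pics/a2.png

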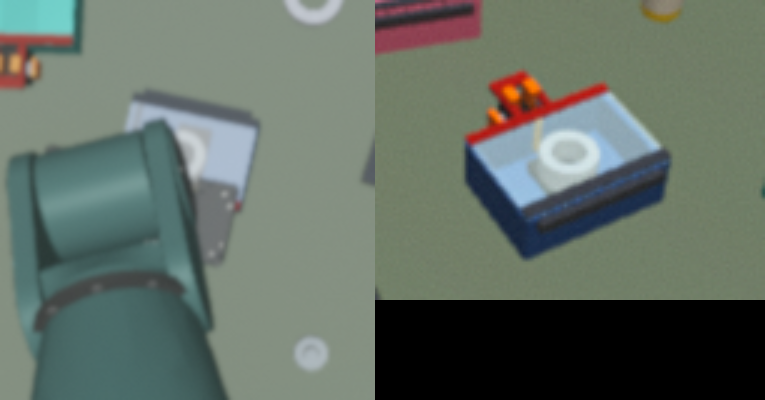

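The top view shows the arm over the latch, hiding it. The scene view shows the case untouched, with its latch clear at about (515,95) in the crop. Now I go down and begin closing.

```bash

python3 -m pendant '{"gripper":[1,1,1,1,1,1,1,1],"travel":[[0,0,40],[0,0,40],[0,0,40],[0,0,30],[0,0,25],[0,0,17],[0,0,10],[0,0,0]],"rotation":[[0,0,0],[0,0,0],[0,0,0],[0,0,0],[0,0,0],[0,0,0],[0,0,0],[0,0,0]]}' | grep -v tcp_rot
python3 -m pendant '{"gripper":[0.8,0.75,0.72,0.7,0.69,0.68,0.67,0.67],"travel":[[0,0,0],[0,0,0],[0,0,0],[0,0,0],[0,0,0],[0,0,0],[0,0,0],[0,0,0]],"rotation":[[0,0,0],[0,0,0],[0,0,0],[0,0,0],[0,0,0],[0,0,0],[0,0,0],[0,0,0]]}'| grep -v tcp_rot
python3 -c "from h import *;st()"
```

```text
t: 4.2
tool_pos: [0.5355, 0.1494, 0.011]
wrist_force: [-0.0, 0.4, 0.0]
gripper_width: 0.0911
grip_force: 0.0
t: 5.0
tool_pos: [0.5361, 0.1491, 0.0122]
wrist_force: [0.4, -7.0, 5.0]
gripper_width: 0.061
grip_force: 3.4
t 5.0 tcp [0.5361 0.1491 0.0122] case [-0.0799  0.0003  0.0122] tz [-0.    -0.001 -1.   ] F case [ 2.03 -6.74  5.04] w 0.061 g 3.4 q [ 2.300e-01  4.820e-01  2.071e+00 -1.000e-03  5.890e-01  2.040e+00]
```

```bash

python3 -m pendant '{"gripper":[0.67,0.67,0.67,0.67,0.66,0.65,0.64,0.64],"travel":[[0,0.7,0],[0,0.7,0],[0,0,0],[0,0,0],[0,0,0],[0,0,0],[0,0,0],[0,0,0]],"rotation":[[0,0,0],[0,0,0],[0,0,0],[0,0,0],[0,0,0],[0,0,0],[0,0,0],[0,0,0]]}'| grep -v tcp_rot
python3 -c "from h import *;st()"
```

```text
t: 5.8
tool_pos: [0.5357, 0.1482, 0.0119]
wrist_force: [0.4, -0.5, -0.8]
gripper_width: 0.0587
grip_force: 7.4
t 5.8 tcp [0.5357 0.1482 0.0119] case [-0.0801 -0.0007  0.0119] tz [-0. -0. -1.] F case [ 0.52 -0.42 -0.84] w 0.0587 g 7.4 q [0.228 0.482 2.073 0.    0.588 2.038]
```

```bash

python3 -m pendant '{"gripper":[0.62,0.60,0.58,0.57,0.56,0.55,0.55,0.55],"travel":[[0,0,0],[0,0,0],[0,0,0],[0,0,0],[0,0,0],[0,0,0],[0,0,0],[0,0,0]],"rotation":[[0,0,0],[0,0,0],[0,0,0],[0,0,0],[0,0,0],[0,0,0],[0,0,0],[0,0,0]]}'| grep -v tcp_rot
python3 -c "from h import *;st()"
```

```text
t: 6.6
tool_pos: [0.5357, 0.1482, 0.0119]
wrist_force: [-0.9, -0.5, -2.5]
gripper_width: 0.0501
grip_force: 15.1
t 6.6 tcp [0.5357 0.1482 0.0119] case [-0.0801 -0.0007  0.0119] tz [-0. -0. -1.] F case [-0.72 -0.66 -2.52] w 0.0501 g 15.1 q [ 0.228  0.482  2.073 -0.     0.588  2.038]
```

```bash

python3 -m pendant '{"gripper":[0.54,0.54,0.54,0.54,0.54,0.54,0.54,0.54],"travel":[[0,0,0],[0,0,0],[0,0,0],[0,0,0],[0,0,0],[0,0,0],[0,0,0],[0,0,0]],"rotation":[[0,0,0],[0,0,0],[0,0,0],[0,0,0],[0,0,0],[0,0,0],[0,0,0],[0,0,0]]}'| grep -v tcp_rot
python3 - <<'E'
from h import *
st()
g=optics.grab_frame("scene");cv2.imwrite("pics/a3.png",cv2.resize(g["color"][100:250,240:400],None,fx=4,fy=4)); C=cloud(g)
for v,u in ((182,310),(188,305),(176,330)):print(u,v,C[v,u].round(3))
E
```

```text
t: 7.4
tool_pos: [0.5357, 0.1482, 0.0119]
wrist_force: [-0.5, -1.0, -3.7]
gripper_width: 0.0497
grip_force: 16.1
t 7.4 tcp [0.5357 0.1482 0.0119] case [-0.0801 -0.0007  0.0119] tz [-0. -0. -1.] F case [-0.27 -1.1  -3.73] w 0.0497 g 16.1 q [ 0.228  0.482  2.073 -0.     0.588  2.038]
310 182 [0.565 0.124 0.089]
305 188 [0.569 0.101 0.085]
330 176 [0.583 0.184 0.086]
```

View pics/a3.png

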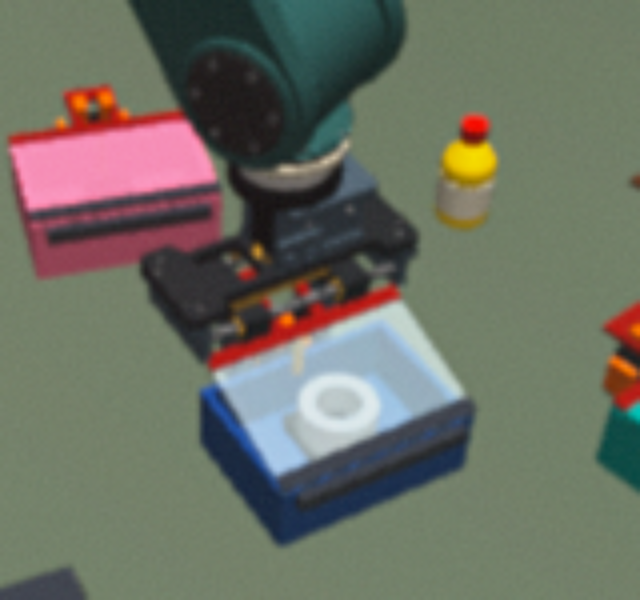

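The picture shows the lid sprung up, its red bar at about (305,325) in the crop and 87 mm high. The gripper sits over the tongue. Next I release, lift, back off, shut the fingers and tilt.

```bash

python3 -m pendant '{"gripper":[0.7,0.9,0.9,0.9,0.9,0.9,0.9,0.9],"travel":[[0,0,0],[0,0,0],[0,0,-5],[0,0,-15],[0,0,-25],[0,0,-35],[0,0,-35],[0,0,-35]],"rotation":[[0,0,0],[0,0,0],[0,0,0],[0,0,0],[0,0,0],[0,0,0],[0,0,0],[0,0,0]]}'| grep -v tcp_rot
python3 -m pendant '{"gripper":[0,0,0,0,0,0,0,0],"travel":[[-25,0,-10],[-25,0,0],[-20,0,0],[0,0,0],[0,0,0],[0,0,0],[0,0,0],[0,0,0]],"rotation":[[0,0,0],[0,0,0],[0,0,0],[0,0.14,0],[0,0.14,0],[0,0.14,0],[0,0.14,0],[0,0.14,0]]}'| grep -v tcp_rot
python3 -c "from h import *;st();go(c2w([-.15,0,.17]),Rt(.8))"
```

```text
t: 8.25
tool_pos: [0.5358, 0.1482, 0.1648]
wrist_force: [-0.2, 0.1, -0.4]
gripper_width: 0.0823
grip_force: 0.0
t: 9.05
tool_pos: [0.4702, 0.1561, 0.1841]
wrist_force: [0.2, -0.1, 0.6]
gripper_width: 0.0209
grip_force: 0.0
t 9.05 tcp [0.4702 0.1561 0.1841] case [-0.1456 -0.0086  0.1841] tz [ 0.54  -0.141 -0.83 ] F case [ 0.19 -0.1   0.65] w 0.0209 g 0.0 q [ 0.477 -0.025  2.394 -0.924  0.486  3.055]
tool mm [-11.4  -8.7   9.1] rotvec [0.009 0.208 0.008]
```

```bash

for i in 1 2 3; do :; done
python3 -m pendant '{"gripper":[0,0,0,0,0,0,0,0],"travel":[[0,0,0],[0,0,0],[0,0,0],[0,0,0],[0,0,0],[0,0,0],[0,0,0],[0,0,0]],"rotation":[[0,0,-0.131],[0,0,-0.131],[0,0,-0.131],[0,0,-0.131],[0,0,-0.131],[0,0,-0.131],[0,0,-0.131],[0,0,-0.131]]}'| grep -v tcp_rot
python3 -m pendant '{"gripper":[0,0,0,0,0,0,0,0],"travel":[[0,0,0],[0,0,0],[0,0,0],[0,0,0],[0,0,0],[0,0,0],[0,0,0],[0,0,0]],"rotation":[[0,0,-0.131],[0,0,-0.131],[0,0,-0.131],[0,0,-0.131],[0,0,-0.131],[0,0,-0.131],[0,0,-0.131],[0,0,-0.131]]}'| grep -v tcp_rot
python3 -m pendant '{"gripper":[0,0,0,0,0,0,0,0],"travel":[[0,0,0],[0,0,0],[0,0,0],[0,0,0],[0,0,0],[0,0,0],[0,0,0],[0,0,0]],"rotation":[[0,0,-0.131],[0,0,-0.131],[0,0,-0.131],[0,0,-0.131],[0,0,-0.131],[0,0,-0.131],[0,0,-0.131],[0,0,-0.131]]}'| grep -v tcp_rot
python3 - <<'E'
from h import *
st();R=Rt(.588)@np.diag([-1,-1,1.]);go(c2w([-.15,0,.15]),R)
g=optics.grab_frame("scene");C=cloud(g);m=hsv(g);r=cv2.inRange(m,(0,130,60),(7,255,255))|cv2.inRange(m,(172,130,60),(180,255,255))
cv2.imwrite("pics/a4.png",cv2.resize(g["color"][60:250,220:400],None,fx=3.1,fy=3.1))
k=(r>0)&(abs(C[...,0]-.55)<.08)&(abs(C[...,1]-.14)<.09)
P=C[k]-CASE;X=P@EX;Y=P@EY
for a in np.arange(-.13,-.04,.01):
    s=(X>a)&(X<a+.01)
    if s.sum()>2: print(a.round(3),s.sum(),np.median(P[s,2]).round(3),Y[s].min().round(3),Y[s].max().round(3))
E
```

```text
t: 9.85
tool_pos: [0.4708, 0.1557, 0.1846]
wrist_force: [0.4, -0.3, 0.0]
gripper_width: 0.0003
grip_force: 0.0
t: 10.65
tool_pos: [0.4708, 0.1557, 0.1846]
wrist_force: [0.9, 0.3, 0.1]
gripper_width: 0.0004
grip_force: 0.0
t: 11.45
tool_pos: [0.4708, 0.1557, 0.1846]
wrist_force: [-0.3, 0.2, -1.0]
gripper_width: 0.0007
grip_force: 0.0
t 11.45 tcp [0.4708 0.1557 0.1846] case [-0.1449 -0.0088  0.1846] tz [ 0.538 -0.142 -0.831] F case [-0.36  0.1  -1.  ] w 0.0007 g 0.0 q [ 0.475 -0.025  2.392 -0.916  0.488 -0.103]
tool mm [23.3  9.4 25.9] rotvec [-0.01   0.001  0.014]
-0.13 3 -0.002 -0.021 0.06
-0.1 42 0.099 -0.02 0.017
-0.09 34 0.098 -0.022 0.018
-0.08 23 0.094 -0.021 0.019
-0.07 25 0.091 -0.02 0.018
-0.06 22 0.088 -0.021 0.02
-0.05 136 0.088 -0.076 0.075
```

View pics/a4.png

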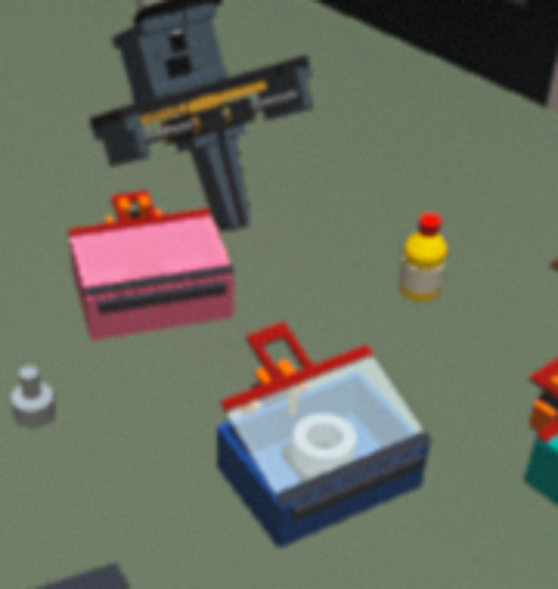

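The tongue is up as expected: tip at (268,330) in the crop, 99 mm high. The shut fingers hang tilted to the front and are clear. I'll compute the waypoint shifts.

```bash
python3 - <<'E'
from h import *
A=get_obs()["tcp_rot"];p=get_obs()["tool_pos"]
th=np.arccos(-A[2,2]);n=np.array([np.cos(th),np.sin(th)]);s=np.array([np.sin(th),-np.cos(th)])
W=[(-.155,.10),(-.122,.079)]
for f in(.27,.4,.5,.625,.75,.875,1,1.125,1.25,1.375,1.5,1.6,1.7,1.8):
    E=np.array([.055,.053])+.163*np.array([-np.cos(f),np.sin(f)])
    C=E+.010*s if f<np.pi/2-th else np.array([.055,.053])+.153*np.array([-np.cos(f),np.sin(f)])
    W.append(C-.016*n)
print(th)
for w in W:
    P=c2w([w[0],-.001,w[1]]);print(np.round(w,4),(A.T@(P-p)*1000).round(1));p=P
E
```

```text
0.589577060112555
[-0.155  0.1  ] [55.2  9.7 64.6]
[-0.122  0.079] [-15.8   0.   35.8]
[-0.1098  0.0793] [-10.3  -0.2   6.5]
[-0.1029  0.0993] [-16.9  -0.5 -12.8]
[-0.0958  0.1139] [-14.   -0.4  -8.3]
[-0.0849  0.1312] [-18.6  -0.5  -8.3]
[-0.072   0.1469] [-19.5  -0.5  -5.9]
[-0.0572  0.1609] [-20.1  -0.5  -3.4]
[-0.041   0.1728] [-20.1  -0.5  -0.9]
[-0.0243  0.1822] [-19.   -0.4   1.6]
[-0.0065  0.1893] [-18.7  -0.4   3.9]
[0.0119 0.1942] [-18.1  -0.3   6.2]
[0.0309 0.1967] [-17.2  -0.3   8.4]
[0.0462 0.197 ] [-12.9  -0.2   8.2]
[0.0614 0.1958] [-12.   -0.2   9.5]
[0.0765 0.1931] [-11.   -0.1  10.6]
```

```bash

python3 -m pendant '{"gripper":[0,0,0,0,0,0,0,0],"travel":[[18.4,3.2,21.5],[18.4,3.2,21.5],[18.4,3.2,21.5],[0,0,0],[-8,0,18],[-8,0,18],[0,0,0],[0,0,0]],"rotation":[[0,0,0],[0,0,0],[0,0,0],[0,0,0],[0,0,0],[0,0,0],[0,0,0],[0,0,0]]}'| grep -v tcp_rot
python3 - <<'E'
from h import *
st();R=Rt(.59)@np.diag([-1,-1,1.]);go(c2w([-.1098,-.001,.0793]),R)
E
```

```text
t: 12.3
tool_pos: [0.4945, 0.1627, 0.1105]
wrist_force: [-0.6, 0.5, 0.7]
gripper_width: -0.0001
grip_force: 0.0
t 12.3 tcp [0.4945 0.1627 0.1105] case [-0.1236  0.0037  0.1105] tz [ 0.487 -0.138 -0.863] F case [-0.73  0.36  0.66] w -0.0001 g 0.0 q [ 0.446  0.183  2.345 -1.062  0.393  0.068]
tool mm [ 3.9 -4.  34. ] rotvec [-0.019 -0.06   0.007]
```

The arm can't reach a tilted pose that low because joint 4 hits its limit. The tongue is 40 mm wide, so I'll grip it by its sides from above and lead it round the arc.

```bash

python3 -m pendant '{"gripper":[0,0,0,0,0,1,1,1],"travel":[[0,0,-40],[0,0,-40],[0,0,0],[0,0,0],[0,0,0],[0,0,0],[0,0,0],[0,0,0]],"rotation":[[0,0,0],[0,0,0],[0,0.13,0],[0,0.13,0],[0,0.13,0],[0,0.13,0],[0,0,0],[0,0,0]]}'| grep -v tcp_rot
python3 - <<'E'
from h import *
st();R=Rt(0)@np.diag([-1,-1,1.]);go(c2w([-.084,-.001,.17]),R)
E
```

```text
t: 13.1
tool_pos: [0.4552, 0.1718, 0.1783]
wrist_force: [-0.7, -0.5, -1.1]
gripper_width: 0.0217
grip_force: 0.0
t 13.1 tcp [0.4552 0.1718 0.1783] case [-0.1639  0.0031  0.1783] tz [ 0.052 -0.042 -0.998] F case [-0.57 -0.63 -1.06] w 0.0217 g 0.0 q [ 0.345  0.076  2.195 -0.077  0.837 -0.93 ]
tool mm [-79.3  -3.3  13.2] rotvec [-0.028  0.061 -0.007]
```

```bash

python3 -m pendant '{"gripper":[1,1,1,1,1,1,1,1],"travel":[[0,0,0],[-20,-4,0],[-30,0,4],[-30,0,4],[0,0,0],[0,0,0],[0,0,0],[0,0,0]],"rotation":[[-0.028,0.061,-0.007],[0,0,0],[0,0,0],[0,0,0],[0,0,0],[0,0,0],[0,0,0],[0,0,0]]}'| grep -v tcp_rot
python3 - <<'E'
from h import *
st();R=Rt(0)@np.diag([-1,-1,1.]);go(c2w([-.084,-.001,.0756]),R)
E
```

```text
t: 13.9
tool_pos: [0.5318, 0.1496, 0.1701]
wrist_force: [0.0, -0.6, 0.4]
gripper_width: 0.0854
grip_force: 0.0
t 13.9 tcp [0.5318 0.1496 0.1701] case [-0.0843 -0.0003  0.1701] tz [-0.002  0.    -1.   ] F case [ 0.19 -0.62  0.41] w 0.0854 g 0.0 q [ 2.320e-01  2.090e-01  2.055e+00  1.000e-03  8.790e-01 -1.103e+00]
tool mm [-0.4 -0.7 94.5] rotvec [-0.    -0.002  0.002]
```

```bash

python3 -m pendant '{"gripper":[1,1,1,1,1,1,0.7,0.6],"travel":[[0,-0.7,30],[0,0,30],[0,0,20],[0,0,14],[0,0,0],[0,0,0],[0,0,0],[0,0,0]],"rotation":[[0,0,0],[0,0,0],[0,0,0],[0,0,0],[0,0,0],[0,0,0],[0,0,0],[0,0,0]]}'| grep -v tcp_rot
python3 -m pendant '{"gripper":[0.5,0.4,0.35,0.35,0.35,0.35,0.35,0.35],"travel":[[0,0,0],[0,0,0],[0,0,0],[0,0,0],[0,0,0],[0,0,0],[0,0,0],[0,0,0]],"rotation":[[0,0,0],[0,0,0],[0,0,0],[0,0,0],[0,0,0],[0,0,0],[0,0,0],[0,0,0]]}'| grep -v tcp_rot
python3 - <<'E'
from h import *
st()
H=np.array([.055,.053]);p=None
for f in(.27,.4,.53,.66,.79,.92,1.05,1.18,1.31,1.44,1.57,1.68,1.76):
    g=H+.145*np.array([-np.cos(f),np.sin(f)])+.003*np.array([np.sin(f),np.cos(f)])
    if p is not None: print(f,((g-p)*1000*[-1,-1]).round(1))
    p=g
E
```

```text
t: 14.7
tool_pos: [0.5327, 0.149, 0.077]
wrist_force: [-0.4, 0.2, -0.8]
gripper_width: 0.0777
grip_force: 0.0
t: 15.5
tool_pos: [0.5321, 0.1489, 0.076]
wrist_force: [-0.2, 1.8, 0.3]
gripper_width: 0.0398
grip_force: 30.0
t 15.5 tcp [0.5321 0.1489 0.076 ] case [-0.0838 -0.0008  0.076 ] tz [-0.002  0.001 -1.   ] F case [-0.6   1.72  0.32] w 0.0398 g 30.0 q [ 2.300e-01  3.620e-01  2.079e+00  2.000e-03  7.020e-01 -1.105e+00]
0.4 [ -6.6 -17.7]
0.53 [ -8.8 -16.7]
0.66 [-10.9 -15.4]
0.79 [-12.8 -13.8]
0.92 [-14.5 -12.1]
1.05 [-15.9 -10.1]
1.18 [-17.1  -7.9]
1.31 [-18.   -5.7]
1.44 [-18.6  -3.3]
1.57 [-18.8  -0.8]
1.68 [-15.9   1.2]
1.76 [-11.4   2. ]
```

The grip holds at 39.8 mm, the width of the tongue. I swing it along the arc.

```bash

python3 -m pendant '{"gripper":[0.35,0.35,0.35,0.35,0.35,0.35,0.35,0.35],"travel":[[-3.3,0,-8.9],[-3.3,0,-8.8],[-4.4,0,-8.4],[-4.4,0,-8.3],[-5.4,0,-7.7],[-5.5,0,-7.7],[-6.4,0,-6.9],[-6.4,0,-6.9]],"rotation":[[0,0,0],[0,0,0],[0,0,0],[0,0,0],[0,0,0],[0,0,0],[0,0,0],[0,0,0]]}'| grep -v tcp_rot
python3 -c "from h import *;st()"
```

```text
t: 16.3
tool_pos: [0.5705, 0.1394, 0.1401]
wrist_force: [-0.6, 1.2, -3.0]
gripper_width: 0.0399
grip_force: 30.0
t 16.3 tcp [0.5705 0.1394 0.1401] case [-0.0442 -0.001   0.1401] tz [-0.003  0.001 -1.   ] F case [-0.86  0.98 -3.04] w 0.0399 g 30.0 q [ 0.199  0.306  1.997  0.002  0.841 -1.135]
```

```bash

python3 -m pendant '{"gripper":[0.35,0.35,0.35,0.35,0.35,0.35,0.35,0.35],"travel":[[-7.2,0,-6.1],[-7.3,0,-6],[-7.9,0,-5.1],[-8,0,-5],[-8.5,0,-4],[-8.6,0,-3.9],[-9,0,-2.9],[-9,0,-2.8]],"rotation":[[0,0,0],[0,0,0],[0,0,0],[0,0,0],[0,0,0],[0,0,0],[0,0,0],[0,0,0]]}'| grep -v tcp_rot
python3 -m pendant '{"gripper":[0.35,0.35,0.35,0.35,0.35,0.35,0.35,0.35],"travel":[[-9.3,0,-1.7],[-9.3,0,-1.6],[-9.4,0,-0.4],[-9.4,0,-0.4],[-8,0,0.6],[-7.9,0,0.6],[-7,0,1.2],[-6,0,1.2]],"rotation":[[0,0,0],[0,0,0],[0,0,0],[0,0,0],[0,0,0],[0,0,0],[0,0,0],[0,0,0]]}'| grep -v tcp_rot
python3 - <<'E'
from h import *
st()
g=optics.grab_frame("scene");cv2.imwrite("pics/a5.png",cv2.resize(g["color"][60:250,220:400],None,fx=3.1,fy=3.1))
E
```

```text
t: 17.1
tool_pos: [0.6349, 0.1236, 0.1759]
wrist_force: [-2.0, -2.9, 1.6]
gripper_width: 0.0393
grip_force: 30.0
t: 17.9
tool_pos: [0.7003, 0.1075, 0.1769]
wrist_force: [-1.4, -5.5, 8.2]
gripper_width: 0.0395
grip_force: 30.0
t 17.9 tcp [0.7003 0.1075 0.1769] case [ 0.0894 -0.0013  0.1769] tz [ 0. -0. -1.] F case [-0.03 -5.64  8.15] w 0.0395 g 30.0 q [ 0.119  0.433  1.733 -0.     0.976 -1.214]
```

View pics/a5.png

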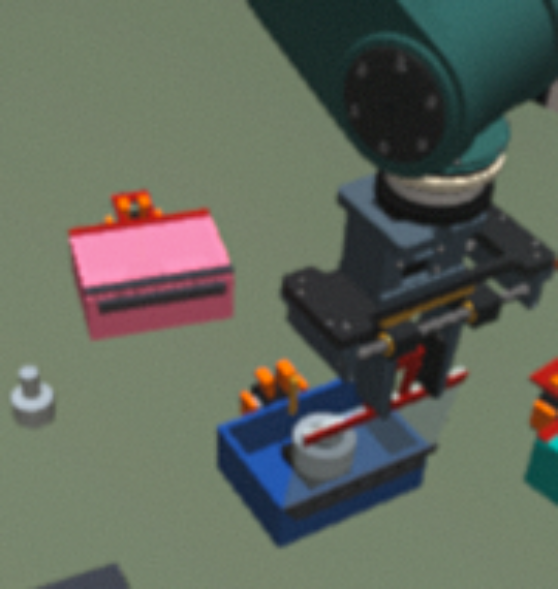

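The lid is past upright in the gripper, the red bar running from (305,440) to (465,375) in the crop, and the ring is exposed at (325,440). I release, rise and move back over the case.

```bash

python3 -m pendant '{"gripper":[0.55,0.65,0.75,0.85,1,1,1,1],"travel":[[0,0,0],[0,0,0],[0,0,0],[0,0,-10],[0,0,-25],[0,0,-25],[0,0,-25],[0,0,0]],"rotation":[[0,0,0],[0,0,0],[0,0,0],[0,0,0],[0,0,0],[0,0,0],[0,0,0],[0,0,0]]}'| grep -v tcp_rot
python3 -m pendant '{"gripper":[1,1,1,1,1,1,1,1],"travel":[[40,0,0],[40,0,0],[40,0,0],[40,0,0],[40,0,0],[0,0,0],[0,0,0],[0,0,0]],"rotation":[[0,0,0],[0,0,0],[0,0,0],[0,0,0],[0,0,0],[0,0,0],[0,0,0],[0,0,0]]}'| grep -v tcp_rot
python3 - <<'E'
from h import *
st()
for n in("scene","top"):
    f=optics.grab_frame(n);C=cloud(f);np.savez(n+"1.npz",**f);cv2.imwrite("pics/b_%s.png"%n,f["color"])
    D=C-CASE;X=D@EX;Y=D@EY;Z=C[...,2]
    k=(abs(X)<.045)&(abs(Y)<.06)&(Z>.040)&(Z<.056)
    p=np.argwhere(k)[:,::-1].astype(np.float32);print(n,len(p),np.median(Z[k]) if len(p) else "")
    if len(p)>20:
        P=onz(f,p,.048)-CASE;x,y=P@EX,P@EY;print("x",x.min(),x.max(),"y",y.min(),y.max());print(cv2.minEnclosingCircle(np.c_[x,y].astype(np.float32)))
    r=(cv2.inRange(hsv(f),(0,130,60),(7,255,255))|cv2.inRange(hsv(f),(172,130,60),(180,255,255)))>0
    k=r&(X>.03)&(X<.16)&(abs(Y)<.09)&(Z>.1);print("lid red",k.sum(),X[k].mean(),Z[k].mean(),np.polyfit(Z[k],X[k],1) if k.sum()>5 else "")
E
```

```text
t: 18.75
tool_pos: [0.7003, 0.1088, 0.2653]
wrist_force: [-0.6, 0.6, 0.7]
gripper_width: 0.0916
grip_force: 0.0
t: 19.55
tool_pos: [0.505, 0.1555, 0.2613]
wrist_force: [-0.2, 0.5, 0.5]
gripper_width: 0.0909
grip_force: 0.0
t 19.55 tcp [0.505  0.1555 0.2613] case [-0.1117 -0.0008  0.2613] tz [-0.001  0.001 -1.   ] F case [-0.31  0.48  0.54] w 0.0909 g 0.0 q [ 2.540e-01  4.800e-02  2.048e+00  2.000e-03  1.047e+00 -1.080e+00]
scene 112 0.04686151285629092
x -0.049474643127242146 0.008310426887397132 y -0.02592279887983383 0.036172079553437354
((-0.019893785938620567, 0.006670374423265457), 0.04091456159949303)
lid red 234 0.09702675073804623 0.17417017033900165 [0.22287958 0.05820778]
top 194 0.04879163976373235
x -0.032644161918090824 0.021833285059451004 y -0.021617110887808808 0.03344298250239152
((-0.005562720820307732, 0.0054874964989721775), 0.028178270906209946)
lid red 25 0.09778060469875921 0.20856291158266255 [0.2291145  0.04999582]
```

The ring sits at case (-5, +3) mm after allowing for the top camera's bias, and the lid leans back at about 1.8 rad. Next is the grasp.

```bash

python3 -m pendant '{"gripper":[1,1,1,1,1,1,1,1],"travel":[[-36,1.3,0],[-36,1.3,0],[-35,1.2,0],[0,0,40],[0,0,40],[0,0,35],[0,0,0],[0,0,0]],"rotation":[[0,0,0],[0,0,0],[0,0,0],[0,0,0],[0,0,0],[0,0,0],[0,0,0],[0,0,0]]}'| grep -v tcp_rot
python3 -c "from h import *;st()"
python3 -m pendant '{"gripper":[1,1,1,1,1,1,1,1],"travel":[[0,0,30],[0,0,25],[0,0,25],[0,0,20],[0,0,14],[0,0,10],[0,0,0],[0,0,0]],"rotation":[[0,0,0],[0,0,0],[0,0,0],[0,0,0],[0,0,0],[0,0,0],[0,0,0],[0,0,0]]}'| grep -v tcp_rot
python3 -c "from h import *;st()"
```

```text
t: 20.45
tool_pos: [0.6093, 0.1339, 0.146]
wrist_force: [-0.4, -0.0, 0.8]
gripper_width: 0.0913
grip_force: 0.0
t 20.45 tcp [0.6093 0.1339 0.146 ] case [-0.0052  0.0029  0.146 ] tz [-0.003  0.001 -1.   ] F case [-0.36 -0.09  0.81] w 0.0913 g 0.0 q [ 0.178  0.35   1.921  0.002  0.874 -1.155]
t: 21.25
tool_pos: [0.6093, 0.1344, 0.0227]
wrist_force: [0.2, 0.3, 0.9]
gripper_width: 0.0911
grip_force: 0.0
t 21.25 tcp [0.6093 0.1344 0.0227] case [-0.0053  0.0034  0.0227] tz [-0.001  0.001 -1.   ] F case [0.08 0.32 0.9 ] w 0.0911 g 0.0 q [ 0.179  0.538  1.936  0.002  0.669 -1.156]
```

Now I close slowly, so the ring only slides gently, then lift.

```bash

python3 -m pendant '{"gripper":[0.75,0.7,0.68,0.66,0.64,0.62,0.6,0.55],"travel":[[0,0,0],[0,0,0],[0,0,0],[0,0,0],[0,0,0],[0,0,0],[0,0,0],[0,0,0]],"rotation":[[0,0,0],[0,0,0],[0,0,0],[0,0,0],[0,0,0],[0,0,0],[0,0,0],[0,0,0]]}'| grep -v tcp_rot
python3 -m pendant '{"gripper":[0.5,0.5,0.5,0.5,0.5,0.5,0.5,0.5],"travel":[[0,0,0],[0,0,0],[0,0,0],[0,0,-5],[0,0,-10],[0,0,-15],[0,0,-20],[0,0,-20]],"rotation":[[0,0,0],[0,0,0],[0,0,0],[0,0,0],[0,0,0],[0,0,0],[0,0,0],[0,0,0]]}'| grep -v tcp_rot
python3 -c "from h import *;st()"
```

```text
t: 22.05
tool_pos: [0.6088, 0.1344, 0.0219]
wrist_force: [-0.4, 2.4, 2.7]
gripper_width: 0.0558
grip_force: 30.0
t: 22.85
tool_pos: [0.6086, 0.1341, 0.0934]
wrist_force: [-0.2, -0.4, -2.6]
gripper_width: 0.0558
grip_force: 30.0
t 22.85 tcp [0.6086 0.1341 0.0934] case [-0.0059  0.0028  0.0934] tz [-0.002  0.001 -1.   ] F case [-0.11 -0.48 -2.58] w 0.0558 g 30.0 q [ 0.179  0.425  1.935  0.002  0.784 -1.155]
```

```bash

python3 -m pendant '{"gripper":[0.5,0.5,0.5,0.5,0.5,0.5,0.5,0.5],"travel":[[0,0,-20],[0,0,-20],[0,-10,-15],[0,-25,-5],[0,-35,0],[0,-35,0],[0,-35,0],[0,-35,0]],"rotation":[[0,0,0],[0,0,0],[0,0,0],[0,0,0],[0,0,0],[0,0,0],[0,0,0],[0,0,0]]}'| grep -v tcp_rot
python3 -m pendant '{"gripper":[0.5,0.5,0.5,0.5,0.5,0.5,0.5,0.5],"travel":[[-12,-30,0],[-15,-25,0],[-15,-20,0],[-15,-15,0],[-10,-9,0],[-5,-4,0],[0,0,0],[0,0,0]],"rotation":[[0,0,0],[0,0,0],[0,0,0],[0,0,0],[0,0,0],[0,0,0],[0,0,0],[0,0,0]]}'| grep -v tcp_rot
python3 - <<'E'
from h import *
st();go([.6133,-.1534,.15])
g=optics.grab_frame("scene");a=g["color"][130:330,190:390];np.savez("scene2.npz",**g)
cv2.imwrite("pics/a6.png",cv2.resize(a,None,fx=3,fy=3))
E
```

```text
t: 23.65
tool_pos: [0.5667, -0.0377, 0.1523]
wrist_force: [0.7, -0.4, -3.9]
gripper_width: 0.0559
grip_force: 30.0
t: 24.45
tool_pos: [0.613, -0.1522, 0.1512]
wrist_force: [-0.8, -0.4, -2.9]
gripper_width: 0.0563
grip_force: 30.0
t 24.45 tcp [ 0.613  -0.1522  0.1512] case [ 0.0661 -0.2743  0.1512] tz [-0.003  0.001 -1.   ] F case [-0.64 -0.57 -2.88] w 0.0563 g 30.0 q [-2.810e-01  3.540e-01  1.903e+00  1.000e-03  8.880e-01 -1.614e+00]
tool mm [-0.6 -1.1  1.2] rotvec
```

View pics/a6.png

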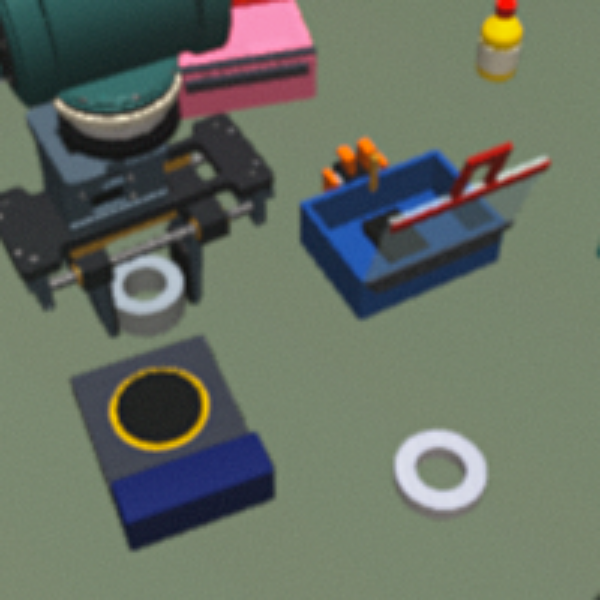

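The ring hangs level between the fingers, its top at (148,285) in the crop and clear of the pad at (160,408). The lid stays open. I measure the ring against the pad in the same view.

```bash
python3 - <<'E'
from h import *
g=dict(np.load("scene2.npz"));C=cloud(g)
c=g["color"].astype(int)
k=(abs(C[...,2]-.176)<.008)&(c.min(2)>110)
k[:, :220]=0;k[:,258:]=0;k[:205]=0;k[245:]=0
p=np.argwhere(k)[:,::-1].astype(np.float32);P=onz(g,p,.177)[:,:2]
print(len(p),P.min(0),P.max(0),cv2.minEnclosingCircle(P.astype(np.float32)),np.median(C[k],axis=0))
y=cv2.inRange(hsv(g),(20,90,60),(35,255,255));y[:,:220]=0;y[:,265:]=0;y[:245]=0;y[290:]=0
p=np.argwhere(y)[:,::-1];P=onz(g,p,.024)[:,:2];print(len(p),cv2.minEnclosingCircle(P.astype(np.float32)))
E
```

```text
250 [ 0.59088801 -0.18004715] [ 0.64483783 -0.12530172] ((0.6179507970809937, -0.15294505655765533), 0.028046926483511925) [ 0.62109435 -0.15045995  0.17690301]
280 ((0.6155351400375366, -0.15526436269283295), 0.04203831031918526)
```

```bash

python3 -m pendant '{"gripper":[0.5,0.5,0.5,0.5,0.5,0.5,0.5,0.5],"travel":[[0.7,-2,15],[0,0,25],[0,0,25],[0,0,22],[0,0,15],[0,0,10],[0,0,5],[0,0,0]],"rotation":[[0,0,0],[0,0,0],[0,0,0],[0,0,0],[0,0,0],[0,0,0],[0,0,0],[0,0,0]]}'| grep -v tcp_rot
python3 -c "from h import *;st()"
python3 -m pendant '{"gripper":[0.5,0.5,0.5,0.5,0.5,0.5,0.5,0.5],"travel":[[0,0,1],[0,0,1],[0,0,1],[0,0,1],[0,0,1],[0,0,1],[0,0,0.5],[0,0,0]],"rotation":[[0,0,0],[0,0,0],[0,0,0],[0,0,0],[0,0,0],[0,0,0],[0,0,0],[0,0,0]]}'| grep -v tcp_rot
python3 -c "from h import *;st()"
```

```text
t: 25.3
tool_pos: [0.6119, -0.1546, 0.0342]
wrist_force: [0.2, -0.3, -2.9]
gripper_width: 0.0559
grip_force: 30.0
t 25.3 tcp [ 0.6119 -0.1546  0.0342] case [ 0.0656 -0.2768  0.0342] tz [-0.002  0.001 -1.   ] F case [ 0.32 -0.28 -2.91] w 0.0559 g 30.0 q [-2.850e-01  5.280e-01  1.921e+00  1.000e-03  6.960e-01 -1.618e+00]
t: 26.1
tool_pos: [0.6119, -0.1546, 0.0278]
wrist_force: [-0.4, 0.3, -2.9]
gripper_width: 0.0559
grip_force: 30.0
t 26.1 tcp [ 0.6119 -0.1546  0.0278] case [ 0.0656 -0.2769  0.0278] tz [-0.002  0.001 -1.   ] F case [-0.42  0.17 -2.93] w 0.0559 g 30.0 q [-2.850e-01  5.380e-01  1.920e+00  1.000e-03  6.860e-01 -1.618e+00]
```

```bash

python3 -m pendant '{"gripper":[0.5,0.5,0.5,0.5,0.5,0.5,0.5,0.5],"travel":[[0,0,0.5],[0,0,0.5],[0,0,0.4],[0,0,0.3],[0,0,0],[0,0,0],[0,0,0],[0,0,0]],"rotation":[[0,0,0],[0,0,0],[0,0,0],[0,0,0],[0,0,0],[0,0,0],[0,0,0],[0,0,0]]}'| grep -v tcp_rot
```

```text
t: 26.9
tool_pos: [0.6119, -0.1547, 0.0262]
wrist_force: [0.0, 0.7, -2.5]
gripper_width: 0.0557
grip_force: 30.0
```

```bash

python3 -m pendant '{"gripper":[0.5,0.5,0.5,0.5,0.5,0.5,0.5,0.5],"travel":[[0,0,0.3],[0,0,0.3],[0,0,0.2],[0,0,0],[0,0,0],[0,0,0],[0,0,0],[0,0,0]],"rotation":[[0,0,0],[0,0,0],[0,0,0],[0,0,0],[0,0,0],[0,0,0],[0,0,0],[0,0,0]]}'| grep -v tcp_rot
```

```text
t: 27.7
tool_pos: [0.612, -0.1547, 0.0259]
wrist_force: [-3.2, 0.4, 5.8]
gripper_width: 0.0561
grip_force: 30.0
```

Contact is made, at about 9 N. I open gently and rise.

```bash

python3 -m pendant '{"gripper":[0.63,0.66,0.72,0.8,0.9,1,1,1],"travel":[[0,0,0],[0,0,0],[0,0,0],[0,0,0],[0,0,0],[0,0,0],[0,0,0],[0,0,0]],"rotation":[[0,0,0],[0,0,0],[0,0,0],[0,0,0],[0,0,0],[0,0,0],[0,0,0],[0,0,0]]}'| grep -v tcp_rot
python3 -m pendant '{"gripper":[1,1,1,1,1,1,1,1],"travel":[[0,0,-10],[0,0,-20],[0,0,-30],[0,0,-35],[0,0,-35],[0,0,-30],[0,0,0],[0,0,0]],"rotation":[[0,0,0],[0,0,0],[0,0,0],[0,0,0],[0,0,0],[0,0,0],[0,0,0],[0,0,0]]}'| grep -v tcp_rot
python3 - <<'E'
from h import *
g=optics.grab_frame("scene");cv2.imwrite("pics/a7.png",cv2.resize(g["color"][130:330,190:390],None,fx=3,fy=3));C=cloud(g)
c=g["color"].astype(int);k=(abs(C[...,2]-.052)<.006)&(c.min(2)>110)&(abs(C[...,0]-.615)<.04)&(abs(C[...,1]+.155)<.04)
P=onz(g,np.argwhere(k)[:,::-1],.052)[:,:2];print(k.sum(),cv2.minEnclosingCircle(P.astype(np.float32)),np.median(C[k],axis=0))
D=C-CASE;X=D@EX;Y=D@EY;Z=C[...,2];r=(cv2.inRange(hsv(g),(0,130,60),(7,255,255)))>0
k=r&(X>.03)&(X<.16)&(abs(Y)<.09)&(Z>.1);print("lid",k.sum(),np.polyfit(Z[k],X[k],1))
E
```

```text
t: 28.5
tool_pos: [0.6119, -0.1547, 0.0254]
wrist_force: [-0.0, -0.3, -0.4]
gripper_width: 0.0909
grip_force: 0.0
t: 29.3
tool_pos: [0.6125, -0.1548, 0.1864]
wrist_force: [0.5, 0.8, -1.7]
gripper_width: 0.0913
grip_force: 0.0
237 ((0.6167526841163635, -0.15597426891326904), 0.027734333649277687) [ 0.61686409 -0.15512292  0.05147712]
lid 218 [0.22113535 0.05849748]
```

View pics/a7.png

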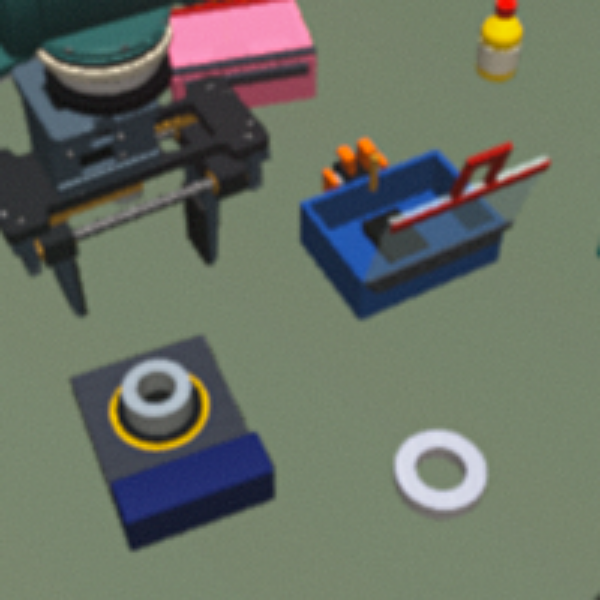

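The ring stands flat on the disc, its top at (157,388) in the crop and 1.4 mm off the pad's centre in the same view. The lid is open, the gripper is clear, and nothing else looks moved, so I hand in.

```bash
python3 -c "from workcell import robot;print(robot.hand_in())"
```

```text
the job is handed in; nothing more can be done
None
```

The job is handed in (no verdict was returned): the latch was pinched open, the lid rests fully back, and the ring lies flat about 1.4 mm off the disc's centre by the camera, with nothing else visibly moved.

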